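# Shut the coolant valve and bleed the line

### The arm

A 6-joint arm with a two-finger parallel gripper is mounted at the origin on the work surface. World frame = base frame: x ahead of the robot, y to its left, z up, the work surface at z = 0. Lengths are in m, angles in degrees, forces in N, time in s.
With the tool pointing down it reaches from about 0.325 to 1 m from the base axis. Payload 5.1 kg.
Tool frame: the origin (TCP) lies at the very end of the fingers, on their centre line; the grasp point (between the pads) lies 19 mm behind it; z points along the fingers, y is the direction in which the jaws open and shut (so a half turn about z gives the same grasp; the last joint's range is limited). The gripper opens to 85 mm and grips with 20 to 120 N. Pads are 22 mm wide; open, the fingers measure 114 mm over their backs; the gripper's body (76 mm by 85 mm) begins 54 mm behind the grasp point. The pads swing forward as they close: fully open they stand 13 mm farther back than shut.
Start: joints at [61.272, 7.093, 94.555, -0, 78.352, -4.733], TCP at [0.264, 0.594, 0.231] pointing down, gripper open.
Joint ranges: [-149.61, 149.61], [-58.7, 133.49], [1.44, 155.28], [-77.14, 257.14], [18.33, 153.61], [-166.67, 166.67]. Speed limits (degrees/s): [147.25, 147.25, 180, 180, 180, 180].

### API

Orientations are given as [roll, pitch, yaw] about the fixed x, y, z axes, in that order (R = Rz(yaw) Ry(pitch) Rx(roll)).
In Python, from station import telemetry, get_image, ticket, nets gives the robot as it stands. The module is installed in compiled form; this text tells all that it offers.
- The arm moves only by the shell command python3 -m jog 'ROWS' [FORCE]. ROWS is JSON, a list that holds one entry, the list of rows, each a list of 7 numbers: the closure, from 0 (fully open) to 1 (shut), then the shift along the tool's x, y, z in cm, then the turn, a rotation vector about the tool's x, y, z in rad. A call has 1 to 12 rows; each row shifts and turns the commanded pose from where the row before left it, along the tool's axes as they then stand; what a row does not reach is not made up. A row lasts 1/8 s, in which the tool goes at most 62.5 mm and 10.7 degrees, less where a joint would pass 70% of its speed; a pose out of reach is approached as far as the arm can. A call is refused whole if a number of a shift passes 6.25 or a number of a turn 0.188, either way. A call with a gripper value outside its range is refused whole. The fingers move at their own pace and stop on an object; FORCE is the grip in N (left out, the last holds). Time passes only in rows, so rows that do not move let the fingers close. It gives the time, the measured TCP pose, the force and the opening at its end, in the units of the state.
- telemetry.read_state(): the state, without advancing time (a new reading comes with each control period).
- get_image(name): name is "side" or "top" or "wrist"; returns a dict with "frame" (384x512x3 uint8, red, green, blue), "fx", "fy", "cx", "cy" (pixels), "T" (4x4, takes a point from camera to world coordinates). Camera axes: x right, y down, z forward; pixel columns grow to the right and rows downward; lengths in m; the calibration is good to about 2 mm. A picture is of the moment at which its call begins. There is no depth.
- ticket.hand_in(): hands the job in, once; it reports no verdict.
Trained networks look in a picture, given as the dict that the camera call returned (one of the last four; its "shot" number tells which), for a name from the list of things; names that differ only in an ending like _2 or _b are one class to them, and where a whole thing is asked for, a point or a joint stands for the part that bears it (a point fixed in the world has none). Each returns a list of dicts, best first, with "p" (0 to 1); they miss things now and then, are a little off and sometimes report something else, mostly with a low value. They report only what shows in the picture. A call takes as long as a camera call.
- nets.masks_of(picture, query): "pixels" (384x512 bool, what is visible of it) and "rect" ([left, top, width, height] in pixels, round what is visible of it).
The state is a dict: "time": time; "joints": joint angles; "joint_velocities": joint speeds; "joint_efforts": joint torques, N m; "ee_pos": TCP position; "tool_rot": TCP orientation; "wrist_force": force on the tool from outside, world axes, zero at the start; "torque": the same for the moment, N m; "gripper_width": finger opening in m.
Only numpy, scipy, OpenCV 4.12 (cv2) and the standard library are available. Lean on these libraries where they do the work, as an engineer would, in place of code of your own. Each camera call takes 0.05 s, during which the arm holds its last target.

### The job

On the green valve bank, turn the one bar-handled knob clockwise until the valve is firmly shut on its seat, by feel and without forcing it so that the nut under it is dragged round; do not brush or turn the star knobs close beside it. Then push the bleed button on the bank all the way down, hold it for about a second and let go; leave everything else as it is.

Things in the scene. Friction and masses are not known exactly. Their poses are not given: they have to be found in the camera images.
- bank: fixed green valve block 200 (x) x 340 (y) x 60 mm tall; origin under its centre. On top, in a row along its y axis, five black knobs 62 mm apart: the bar handle in one of the three middle places, star knobs in the rest. Three gauges, 42 mm across, 22 mm tall, lie 66 mm to the row's +x side
- knob_grip (a point): where to grip the shut-off valve's bar handle, on its vertical turning axis, 45 mm above the bank's top. Bar: 40 mm long (its x), 14 mm thick (its y), from 21 to 57 mm above the bank's top; a disc 38 mm across at its foot. Clockwise from above shuts it. The star knobs' edges are about 44 mm from this axis: a wide-open gripper may strike them
- knob (a joint): the knob's loose travel to its driving dog, rad: starts at 0 to 0.15, 0.45 when taken up, drag 0.05 N m. Then the stem turns with it (0.11 N m) by 0.25 to 0.75 rad more, not measured, until the valve meets its seat: 0.55 to 1.2 rad of turning in all. The end is felt as the moment on the tool about the vertical
- seat (a joint): how far the soft seat is squeezed, rad: 0 to 0.04 (fully home). It gives at about 0.3 N m on the knob, stays squeezed when let go, and at 0.04 the knob comes up hard: about 0.5 N m is firmly shut. Too small to see
- gland (a joint): how far the brass nut under the knob has been dragged round, rad, 0 as found; it slips at 1.0 N m on the knob (over-tightened) and must stay put
- bleed_top (a point): middle of the top of the steel bleed push button, 22 mm across, its top 22 mm above the bank's top, in a round dark housing 38 mm across, 12 mm tall; 64 mm to the row's -x side, 31 mm to +y of its middle. Pressed straight down
- bleed (a joint): travel of the bleed button, m: 0 up, 0.006 fully down; springy, about 1.5 N to start and 5 N fully down
- star_a_base: fixed brass foot, 32 mm across and 10 mm tall, of a neighbouring valve that carries a black five-lobed star knob, 35 mm across, up to 36 mm above the bank's top; origin under its centre on the bank's top. Not to be touched
- star_a (a joint): turn of that star knob from its setting, rad, 0 as found; it turns very easily either way (0.012 N m)
- star_b_base: fixed brass foot, 32 mm across and 10 mm tall, of a neighbouring valve that carries a black five-lobed star knob, 35 mm across, up to 36 mm above the bank's top; origin under its centre on the bank's top. Not to be touched
- star_b (a joint): turn of that star knob from its setting, rad, 0 as found; it turns very easily either way (0.012 N m)
- star_c_base: fixed brass foot, 32 mm across and 10 mm tall, of a neighbouring valve that carries a black five-lobed star knob, 35 mm across, up to 36 mm above the bank's top; origin under its centre on the bank's top. Not to be touched
- star_c (a joint): turn of that star knob from its setting, rad, 0 as found; it turns very easily either way (0.012 N m)
- star_d_base: fixed brass foot, 32 mm across and 10 mm tall, of a neighbouring valve that carries a black five-lobed star knob, 35 mm across, up to 36 mm above the bank's top; origin under its centre on the bank's top. Not to be touched
- star_d (a joint): turn of that star knob from its setting, rad, 0 as found; it turns very easily either way (0.012 N m)
- plug: loose brass blanking plug, 24 mm across, 22 mm tall, standing near a corner of the bank's top (bystander; origin under its centre)
- drift: loose flat steel wedge, 18 x 60 x 6 mm, lying near another corner of the bank's top (bystander; origin under its centre)
- spanner: loose steel spanner lying on the bench (bystander)
- oil: loose white bottle, 60 mm across, 150 mm tall, on the bench (bystander; origin under its centre)
- vblock: loose dark steel V-block, 60 x 70 x 55 mm, on the bench (bystander; origin under its centre)
- brush: loose hand brush lying on the bench (bystander)
- tin: loose open metal cup, 72 mm across, 70 mm tall, on the bench (bystander; origin under its centre)

How it is judged (in metres and radians):
On the way, in this order (a step that is already met when the one before it is completed fails the run):
1. the valve is turned shut: seat squeezed by more than 0.028 of its 0.04 rad (value of joint seat above 0.028 rad and value of joint knob above 0.35 rad), for 0.2 s.
2. the bleed button is held more than 4.5 mm down for half a second (value of joint bleed above 0.0045 m), for 0.5 s.
At the end, for the whole second after the job is handed in: The valve is shut (seat squeezed by more than 0.028 rad, knob not turned back: its loose travel above 0.35 rad), the gland nut has not been dragged by 0.03 rad, and the bleed button is up again (below 1 mm) (all of step 1 and value of joint gland below 0.03 rad and value of joint bleed below 0.001 m); the robot touches nothing.
It fails at once if the valve is over-tightened: its gland nut is dragged round by more than 0.03 rad (value of joint gland above 0.03 rad).
It fails at once if the bleed button is pressed by more than 2 mm before the valve is shut (value of joint bleed above 0.002 m and value of joint seat below 0.028 rad).
It fails at once if a neighbouring star knob is brushed (over 1 N) or turned by more than 0.1 rad (contact force between any of the fingers, the arm and star_a_base above 1 N or value of joint any of star_a, star_b, star_c, star_d above 0.1 rad or value of joint any of star_a, star_b, star_c, star_d below -0.1 rad or contact force between any of the fingers, the arm and star_b_base above 1 N or contact force between any of the fingers, the arm and star_c_base above 1 N or contact force between any of the fingers, the arm and star_d_base above 1 N).
It fails at once if a loose bystander is moved by more than 15 mm (distance of any of plug, drift, spanner, oil, vblock, brush, tin from where it was at the start of the episode above 0.015 m).
It also fails if it takes over 64 s, if anything falls off the work surface, if the arm or the gripper's body presses on something with over 40 N, if the wrist force passes 120 N, or if a joint passes its speed limit or range.

## Working session

There is one attempt and no reset: what is moved stays moved. The work goes in short steps, Python scripts to look and compute and a shell command to move; the robot and the scene stay as the last step left them, time stands still between calls to the robot, and variables do not carry over. Pictures are saved under pics/ and viewed, and the job is handed in when it is done.

```bash
mkdir -p pics
python3 - <<'E'
from station import telemetry,get_image,nets
import cv2
s=telemetry.read_state();print(s)
for n in("side","top","wrist"):
    p=get_image(n);cv2.imwrite(f"pics/{n}0.png",p["frame"][:,:,::-1])
    print(n,p["fx"],p["cx"],p["T"])
    for q in("knob_grip","bleed_top","star_a_base","bank","plug"):
        print(q,[(round(d["p"],2),d["rect"]) for d in nets.masks_of(p,q)][:5])
E
```

```text
{'time': 0.0, 'joints': array([ 6.12727277e+01,  7.13357037e+00,  9.46361727e+01, -3.39714836e-04,
        7.83505862e+01, -4.73378638e+00]), 'joint_velocities': array([-0.02970146, -0.01961974,  0.01210908,  0.0253331 , -0.03917322,
       -0.04692247]), 'joint_efforts': array([ 8.03836629e-04, -4.23616970e+01, -3.65452731e+01, -5.36412847e-05,
        7.01151133e-03,  1.43131981e-06]), 'ee_pos': array([0.26405155, 0.59326992, 0.2300306 ]), 'tool_rot': array([-1.79880054e+02, -9.59887285e-03,  1.56006573e+02]), 'wrist_force': array([-0.20708459, -0.26897976, -0.60280547]), 'torque': array([ 0.02031878,  0.00653788, -0.01765631]), 'gripper_width': 0.0851654695346809}
side 368.3405252679183 259.1848214939722 [[ 0.99750711 -0.0495763   0.05021707  0.49084769]
 [-0.07025637 -0.63113117  0.77248785 -0.97113202]
 [-0.00660353 -0.7740902  -0.63304089  0.88034129]
 [ 0.          0.          0.          1.        ]]
knob_grip [(0.46, [266.8, 173.9, 8.6, 10.3])]
bleed_top []
star_a_base [(0.53, [232.6, 318.9, 37.2, 45.8]), (0.4, [259.7, 210.8, 7.7, 17.2])]
bank [(0.9, [226.4, 167.6, 81.2, 81.
[... 219 characters left out ...]
05]
 [ 0.01657603 -0.05651609 -0.99826408  1.66766718]
 [ 0.          0.          0.          1.        ]]
knob_grip [(0.56, [225.2, 169.8, 14.0, 11.2]), (0.42, [101.6, 172.5, 20.2, 45.5])]
bleed_top []
star_a_base [(0.49, [279.2, 183.8, 10.3, 5.2])]
bank [(0.7, [198.4, 136.2, 104.6, 78.3])]
plug [(0.27, [249.1, 174.5, 9.1, 8.5])]
wrist 340.0264460226731 253.0719551372611 [[ 4.07321693e-01  8.75461243e-01  2.60108919e-01  1.96504665e-01]
 [ 9.13284618e-01 -3.90297998e-01 -1.16527593e-01  6.23575412e-01]
 [-4.95401298e-04  2.85017691e-01 -9.58522128e-01  3.73890875e-01]
 [ 0.00000000e+00  0.00000000e+00  0.00000000e+00  1.00000000e+00]]
knob_grip []
bleed_top []
star_a_base []
bank []
plug []
```

Run:
```python
import cv2
a=cv2.imread("pics/top0.png")[120:230,180:320];cv2.imwrite("pics/topc.png",cv2.resize(a,None,fx=5,fy=5,interpolation=2))
a=cv2.imread("pics/side0.png")[150:270,210:330];cv2.imwrite("pics/sidec.png",cv2.resize(a,None,fx=5,fy=5,interpolation=2))
```

```text
(no output)
```

View pics/topc.png

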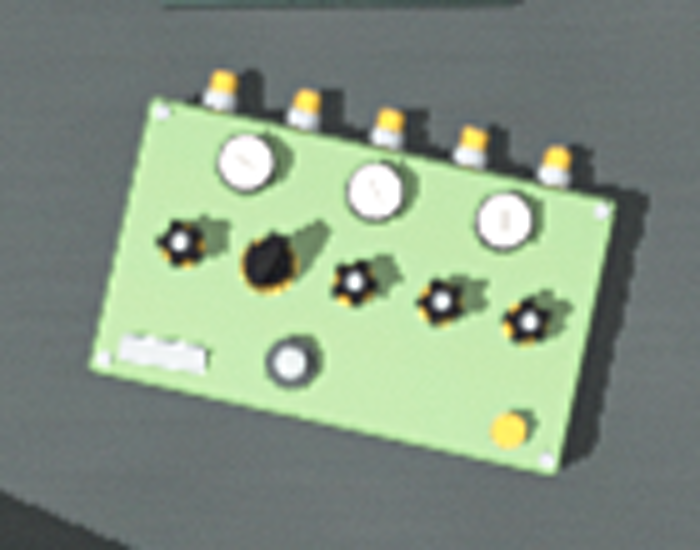

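View pics/sidec.png

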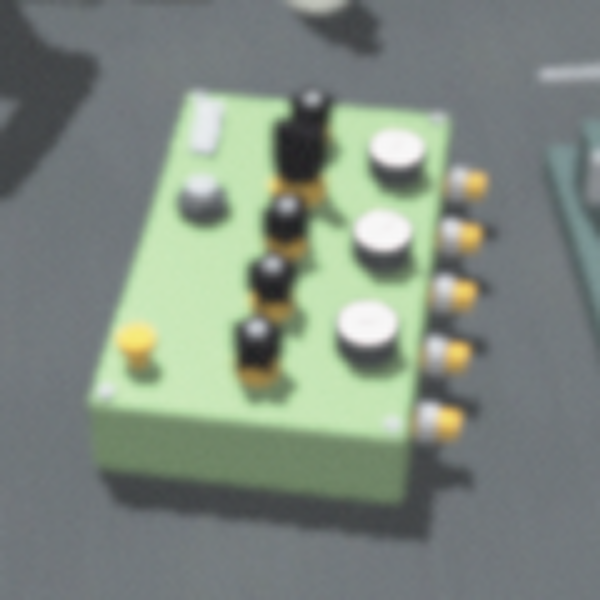

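View pics/top0.png

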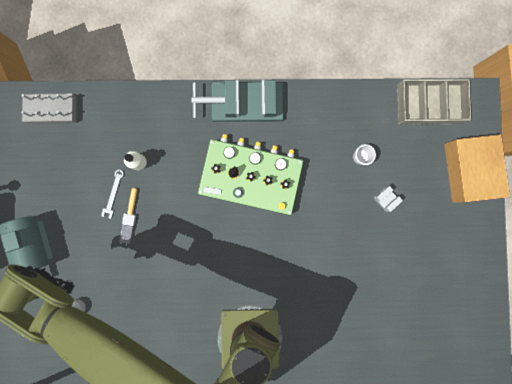

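View pics/side0.png

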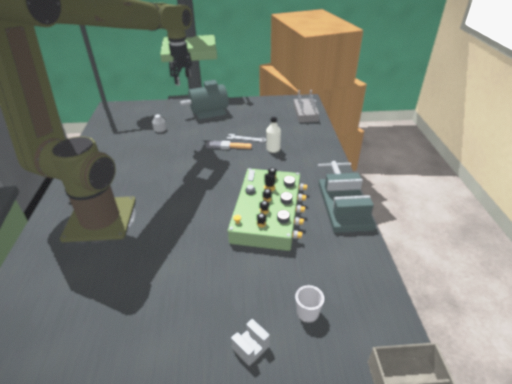

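The bar knob is second from the left in the top view, at about (234,172). The bleed is at (238,192). The drift is at left, by the bleed, and the plug is at the lower-right corner. Next I'll locate the bank.

```bash
cat > h.py <<'E'
import numpy as np,cv2
from scipy.spatial.transform import Rotation as R
def ray(p,u,v,z):
    T=np.array(p["T"]);d=T[:3,:3]@np.array([(u-p["cx"])/p["fx"],(v-p["cy"])/p["fy"],1]);o=T[:3,3]
    return o+d*(z-o[2])/d[2]
def proj(p,X):
    T=np.array(p["T"]);c=T[:3,:3].T@(np.array(X)-T[:3,3]);return np.array([p["cx"]+p["fx"]*c[0]/c[2],p["cy"]+p["fy"]*c[1]/c[2]])
E
python3 - <<'E'
from h import *
from station import get_image
p=get_image("top")
c=[ray(p,180+u/5-.4,120+v/5-.4,.06) for u,v in((155,97),(615,200),(557,472),(92,370))]
for x in c:print(x.round(4))
o=sum(c)/4;print("centre",o)
ya=(c[0]+c[3]-c[1]-c[2]);print(np.linalg.norm(ya)/2, np.degrees(np.arctan2(ya[1],ya[0]))-90)
xa=c[0]+c[1]-c[2]-c[3];print(np.linalg.norm(xa)/2,np.degrees(np.arctan2(xa[1],xa[0])))
for n,(u,v),z in(("knob",(268,258),.117),("st",(180,242),.096),("st",(355,282),.096),("st",(441,301),.096),("st",(528,321),.096),("bleed",(291,362),.082)):
    print(n,ray(p,180+u/5-.4,120+v/5-.4,z).round(4))
E
```

```text
[0.7171 0.1297 0.06  ]
[ 0.6399 -0.1968  0.06  ]
[ 0.4472 -0.1521  0.06  ]
[0.5233 0.1756 0.06  ]
centre [ 0.58185988 -0.01090489  0.06      ]
0.33597732950099485 -13.190850044553542
0.19850200269648313 -13.202287171675321
knob [0.5964 0.0491 0.117 ]
st [0.61   0.1105 0.096 ]
st [ 0.5808 -0.0105  0.096 ]
st [ 0.5669 -0.0699  0.096 ]
st [ 0.5523 -0.1301  0.096 ]
bleed [0.5264 0.0347 0.082 ]
```

```bash
python3 -m jog '[[[0,-3.9,-3,-0.6,0,0,0],[0,-3.9,-3,-0.6,0,0,0],[0,-3.9,-3,-0.6,0,0,0],[0,-3.9,-3,-0.6,0,0,0],[0,-3.9,-3,-0.6,0,0,0],[0,-3.9,-3,-0.6,0,0,0],[0,-3.9,-3,-0.6,0,0,0],[0,-3.9,-3,-0.6,0,0,0],[0,-3.9,-3,-0.6,0,0,0],[0,-3.9,-3,-0.6,0,0,0],[0,-3.9,-3,-0.6,0,0,0],[0.5,-3.9,-3,-0.6,0,0,0]]]' 20
python3 -m jog '[[[0.5,0,0,0,0,0,0],[0.5,0,0,0,0,0,0]]]'
python3 - <<'E'
from h import *
from station import get_image,telemetry,nets
s=telemetry.read_state();print(s["ee_pos"],s["tool_rot"],s["gripper_width"],s["joints"],s["wrist_force"],s["torque"])
p=get_image("wrist");cv2.imwrite("pics/w1.png",p["frame"][:,:,::-1])
np.savez("w1.npz",**{k:np.array(v) for k,v in p.items()})
for q in("knob_grip","knob","bleed_top","star_a_base"):
    print(q,[(round(d["p"],2),d["rect"]) for d in nets.masks_of(p,q)][:5])
E
```

```text
time: 2.45
ee_pos: [0.5461, 0.0731, 0.3038]
tool_rot: [180.0, 0.0, 156.0]
wrist_force: [-0.1, 0.3, -0.1]
gripper_width: 0.0697
time: 2.7
ee_pos: [0.5453, 0.0748, 0.3032]
tool_rot: [180.0, -0.0, 156.0]
wrist_force: [-1.0, -0.3, -0.2]
gripper_width: 0.0424
[0.54527592 0.07483067 0.3031551 ] [ 1.79988489e+02 -3.40260351e-02  1.55987239e+02] 0.04237678336441688 [ 2.21272070e+00 -7.57101357e+00  1.02318843e+02  2.54487950e-02
  8.52776073e+01 -6.37766159e+01] [-1.0303901  -0.30507747 -0.24801355] [-0.00059502  0.00305298  0.02594871]
knob_grip [(0.58, [234.6, 192.7, 35.0, 43.2])]
knob [(0.68, [237.7, 193.9, 33.3, 40.3])]
bleed_top [(0.8, [201.6, 148.4, 25.1, 17.8])]
star_a_base [(0.73, [73.7, 217.1, 44.7, 32.6])]
```

View pics/w1.png

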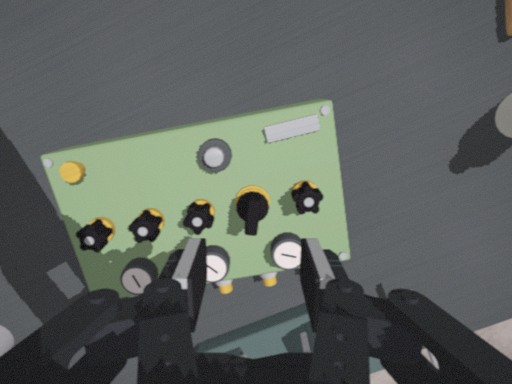

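Run:
```python
from h import *
a=cv2.imread("pics/w1.png")[135:275,180:340];cv2.imwrite("pics/w1c.png",cv2.resize(a,None,fx=4,fy=4,interpolation=2))
p=np.load("w1.npz")
print(p["T"])
a=np.radians(-13.2);c=np.array([.5819,-.0109]);X=np.array([np.cos(a),np.sin(a)]);Y=np.array([-X[1],X[0]])
for n,x,y,z in[("bleed",-.064,.031,.082)]+[("st",0,.062*i,.096) for i in(-2,-1,0,2)]+[("knobtop",0,.062,.117),("disc",0,.062,.081),("c",-.1,-.17,.06),("c",-.1,.17,.06),("c",.1,.17,.06)]:
    print(n,proj(p,[*(c+x*X+y*Y),z]).round(1))
for u,v,z in((214,157,.082),(90,240,.096),(142,231,.096),(197,222,.096),(309,202,.096)):print(ray(p,u,v,z).round(4))
```

```text
[[ 4.07644055e-01  8.75474382e-01  2.59559108e-01  4.77506797e-01]
 [ 9.13140845e-01 -3.90720013e-01 -1.16239706e-01  1.04533953e-01]
 [-3.49946512e-04  2.84398448e-01 -9.58706107e-01  4.45721016e-01]
 [ 0.00000000e+00  0.00000000e+00  0.00000000e+00  1.00000000e+00]]
bleed [212.3 161.4]
st [ 89.  244.3]
st [142.2 234.8]
st [196.3 225. ]
st [307.5 205. ]
knobtop [251.3 222.2]
disc [251.5 210.5]
c [ 37.3 159.7]
c [330.9 102.2]
c [350.6 263.1]
[0.5231 0.0377 0.082 ]
[ 0.5495 -0.1278  0.096 ]
[ 0.5637 -0.0692  0.096 ]
[ 0.579  -0.0086  0.096 ]
[0.6077 0.1126 0.096 ]
```

View pics/w1c.png

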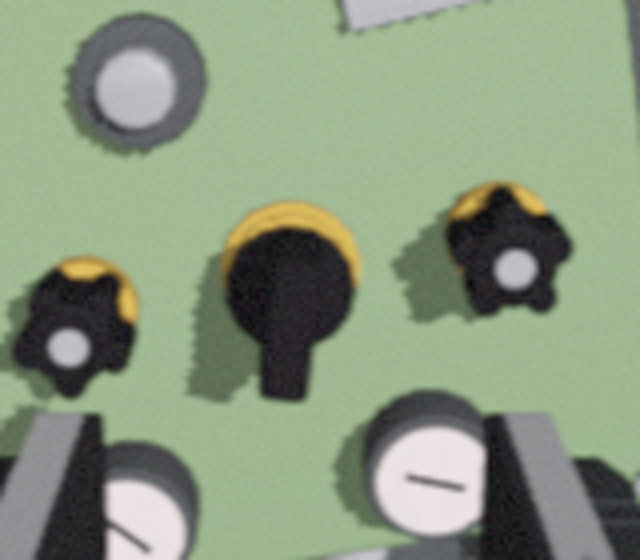

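```bash
python3 -m jog '[[[0.6,-4,0,2.4,0,0,0],[0.6,-4.5,0,2.4,0,0,0],[0.6,-4.3,0,2.4,0,0,0],[0.6,0,0,0,0,0,0],[0.6,0,0,0,0,0,0]]]'
python3 - <<'E'
from h import *
from station import get_image,telemetry,nets
s=telemetry.read_state();print(s["ee_pos"],s["tool_rot"],s["gripper_width"])
p=get_image("wrist");f=p["frame"][:,:,::-1];cv2.imwrite("pics/w2.png",f)
np.savez("w2.npz",**{k:np.array(v) for k,v in p.items()})
print(p["T"])
u,v=proj(p,[.594,.0515,.117]);print(u,v)
x0,y0=int(max(u-80,0)),int(max(v-60,0))
a=f[y0:y0+120,x0:x0+160].astype(float);print(x0,y0)
a=np.clip((a/255)**.45*255,0,255).astype(np.uint8)
cv2.imwrite("pics/w2c.png",cv2.resize(a,None,fx=5,fy=5,interpolation=2))
for q in("knob_grip","bleed_top","star_a_base"):
    print(q,[(round(d["p"],2),d["rect"]) for d in nets.masks_of(p,q)][:5])
E
```

```text
time: 3.58
ee_pos: [0.6621, 0.0233, 0.2315]
tool_rot: [180.0, -0.0, 156.0]
wrist_force: [0.3, -0.2, 0.2]
gripper_width: 0.0342
[0.66210859 0.02327624 0.23153465] [ 1.79995816e+02 -2.30720040e-02  1.56044919e+02] 0.034165818173396326
[[ 4.06658389e-01  8.75844715e-01  2.59855709e-01  5.94295842e-01]
 [ 9.13580188e-01 -3.89723890e-01 -1.16131519e-01  5.29692531e-02]
 [-4.41199276e-04  2.84624884e-01 -9.58638869e-01  3.74123079e-01]
 [ 0.00000000e+00  0.00000000e+00  0.00000000e+00  1.00000000e+00]]
251.21153943043203 91.03750371861949
171 31
knob_grip [(0.68, [229.2, 60.5, 48.3, 55.9])]
bleed_top [(0.72, [181.9, 3.2, 30.2, 26.9]), (0.56, [308.3, 52.0, 46.1, 43.3])]
star_a_base [(0.86, [5.7, 108.8, 64.8, 39.5])]
```

View pics/w2.png

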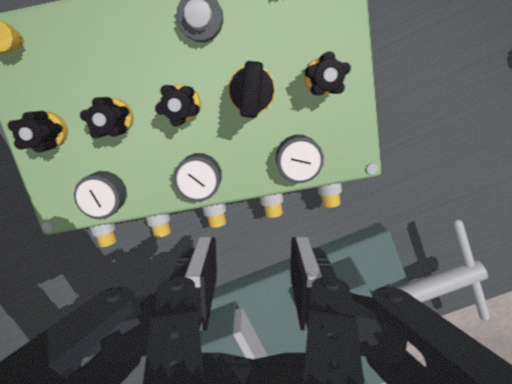

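View pics/w2c.png

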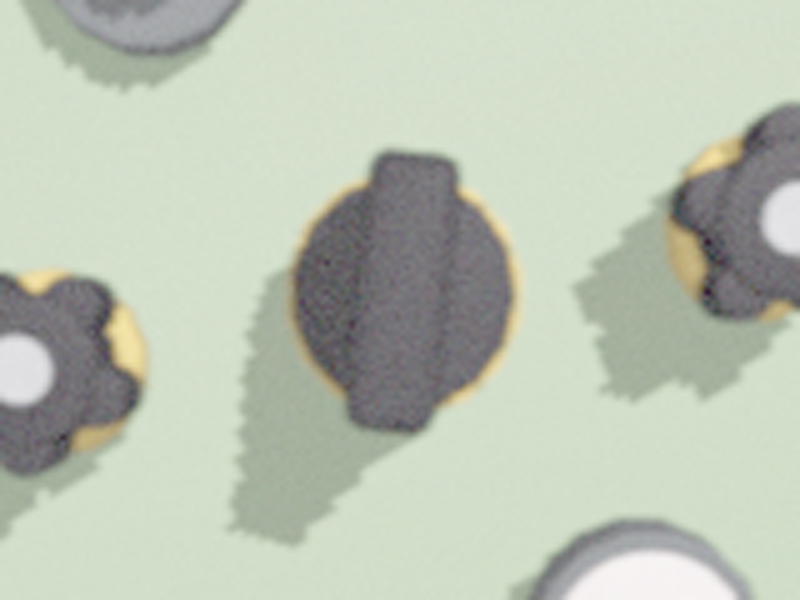

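Run:
```python
from h import *
p=np.load("w2.npz")
f=lambda u,v,z=.117:ray(p,171+u/5-.4,31+v/5-.4,z)
a,b=f(416,156),f(391,430);print(a,b,(a+b)/2,np.linalg.norm(a-b))
l,r=f(372,165),f(458,168);print("w",np.linalg.norm(l-r))
d=b-a;th=np.degrees(np.arctan2(d[1],d[0]));print("bar dir",th)
print("disc c",ray(p,171+405/5-.4,31+290/5-.4,.081))
for u,v in((174,105),(330,75),(106,119)):print("star",ray(p,u,v,.096))
q=ray(p,198,12,.082);print("bleed",q)
t=np.array([.6621,.0233]);yaw=156.04
m=((a+b)/2)[:2]
for k in (0,):
  y=np.radians(yaw);X=np.array([np.cos(y),np.sin(y)]);Y=np.array([np.sin(y),-np.cos(y)])
  print("tool dx,dy cm",100*(m-t)@X,100*(m-t)@Y)
```

```text
[0.57660836 0.0612829  0.117     ] [0.60984392 0.04246216 0.117     ] [0.59322614 0.05187253 0.117     ] 0.03819453796237625
w 0.012213932358788303
bar dir -29.522135101960284
disc c [0.59232809 0.05237419 0.081     ]
star [ 0.57876326 -0.00891964  0.096     ]
star [0.60791361 0.11197893 0.096     ]
star [ 0.56623096 -0.06387417  0.096     ]
bleed [0.52357957 0.03760031 0.082     ]
tool dx,dy cm 7.454221072000704 -0.18591776922993544
```

```bash
python3 -m jog '[[[0.65,2.5,-0.1,2.2,0,0,0],[0.65,2.5,-0.1,2.4,0,0,0],[0.65,2.4,0,2.5,0,0,0],[0.65,0,0,2.0,0,0,0.095],[0.65,0,0,0,0,0,0],[0.65,0,0,0,0,0,0]]]'
python3 - <<'E'
from h import *
from station import get_image,telemetry,nets
s=telemetry.read_state();print(s["ee_pos"],s["tool_rot"],s["gripper_width"],s["wrist_force"],s["torque"])
p=get_image("wrist");f=p["frame"][:,:,::-1];cv2.imwrite("pics/w3.png",f)
p=get_image("side");f=p["frame"][:,:,::-1];cv2.imwrite("pics/s3.png",cv2.resize(f[120:270,190:340],None,fx=4,fy=4,interpolation=2))
E
```

```text
time: 4.53
ee_pos: [0.5948, 0.0509, 0.1421]
tool_rot: [179.9, 0.1, 150.6]
wrist_force: [0.3, -0.3, 0.3]
gripper_width: 0.0297
[0.59480671 0.05089219 0.1420849 ] [1.79930456e+02 1.28202884e-01 1.50642185e+02] 0.02973628792022578 [ 0.27277481 -0.31407483  0.26808218] [-0.01261456  0.03541844  0.01190523]
```

View pics/w3.png

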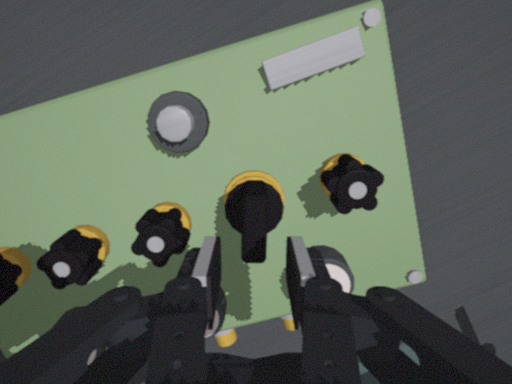

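View pics/s3.png

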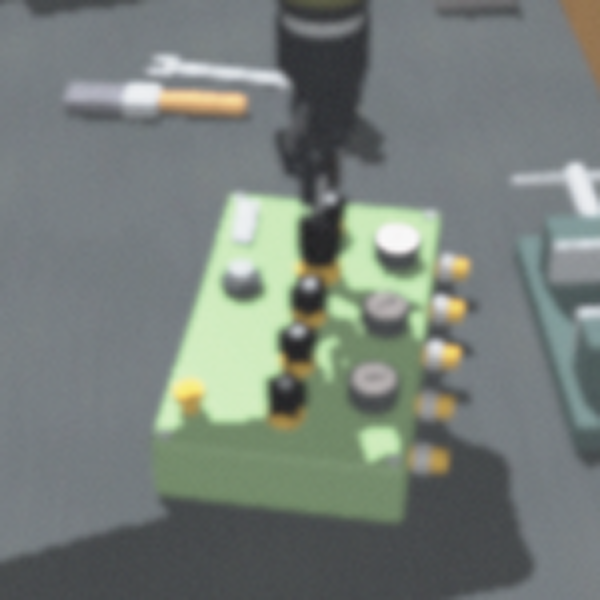

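The bar's end at (254,255) is centred between the pads at about 216 and 290, so I'm descending.

```bash
python3 -m jog '[[[0.65,0,0,1.3,0,0,0],[0.65,0,0,1.3,0,0,0],[0.65,0,0,1.3,0,0,0],[0.65,0,0,1.3,0,0,0],[0.65,0,0,0,0,0,0],[0.65,0,0,0,0,0,0]]]'
python3 - <<'E'
from h import *
from station import get_image,telemetry,nets
s=telemetry.read_state();print(s["ee_pos"],s["tool_rot"],s["gripper_width"],s["wrist_force"],s["torque"])
p=get_image("wrist");f=p["frame"][:,:,::-1];cv2.imwrite("pics/w4.png",f)
E
```

```text
time: 5.38
ee_pos: [0.5943, 0.0508, 0.0885]
tool_rot: [180.0, 0.0, 150.6]
wrist_force: [-0.4, 0.2, 0.4]
gripper_width: 0.03
[0.59426997 0.0508145  0.088503  ] [1.79990787e+02 1.78072261e-02 1.50561854e+02] 0.030037026982546244 [-0.43535166  0.23072938  0.38282829] [-0.02795387  0.02548868 -0.02988211]
```

View pics/w4.png

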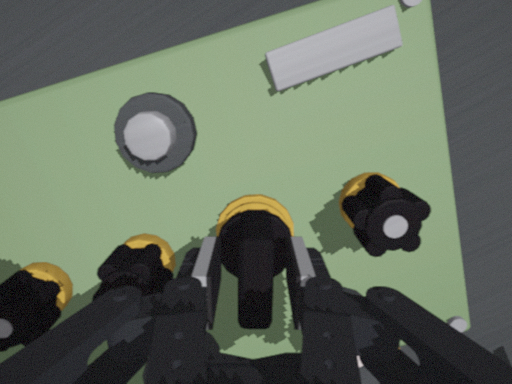

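```bash
python3 -m jog '[[[0.9,0,0,0,0,0,0],[0.9,0,0,0,0,0,0],[0.95,0,0,0,0,0,0],[1,0,0,0,0,0,0],[1,0,0,0,0,0,0],[1,0,0,0,0,0,0]]]' 40
python3 - <<'E'
from station import telemetry
s=telemetry.read_state();print(s["ee_pos"],s["tool_rot"],s["gripper_width"],s["wrist_force"],s["torque"])
E
```

```text
time: 6.18
ee_pos: [0.5948, 0.0511, 0.0892]
tool_rot: [179.9, 0.1, 150.6]
wrist_force: [1.4, 3.6, 5.1]
gripper_width: 0.0132
[0.5947589  0.05111994 0.08918051] [1.79920978e+02 7.26934033e-02 1.50561190e+02] 0.013207248272845092 [1.38046299 3.60819828 5.14463799] [ 0.6632508  -0.20103145 -0.03642918]
```

```bash
r(){ python3 - <<'E'
from station import telemetry
s=telemetry.read_state();print(s["ee_pos"].round(4),s["tool_rot"].round(2),round(s["gripper_width"],4),s["wrist_force"].round(2),s["torque"].round(3))
E
}
python3 -m jog '[[[1,0,0.1,0,0,0,0],[1,0,0,0,0,0,0]]]' >/dev/null; r
python3 -m jog '[[[1,0,0,0,0,0,0.08],[1,0,0,0,0,0,0.08],[1,0,0,0,0,0,0]]]'>/dev/null; r
python3 -m jog '[[[1,0,0,0,0,0,0.08],[1,0,0,0,0,0,0.04],[1,0,0,0,0,0,0]]]'>/dev/null; r
```

```text
[0.5949 0.0513 0.0892] [-1.7996e+02  5.0000e-02  1.5058e+02] 0.0135 [-0.63  1.44  6.3 ] [ 0.152  0.08  -0.004]
[0.5948 0.0512 0.0892] [-1.7997e+02  6.0000e-02  1.4137e+02] 0.0131 [-0.4   0.01  7.04] [ 0.135  0.065 -0.035]
[0.5948 0.0511 0.0891] [-1.7997e+02  6.0000e-02  1.3451e+02] 0.0134 [-0.38  1.14  6.1 ] [ 0.139  0.181 -0.039]
```

```bash
r(){ python3 - <<'E'
from station import telemetry
s=telemetry.read_state();print(s["time"],s["ee_pos"].round(4),s["tool_rot"].round(2),round(s["gripper_width"],4),s["wrist_force"].round(2),s["torque"].round(3))
E
}
python3 -m jog '[[[1,0,0,0,0,0,0.05],[1,0,0,0,0,0,0]]]' >/dev/null; r
python3 -m jog '[[[1,0,0,0,0,0,0.05],[1,0,0,0,0,0,0]]]' >/dev/null; r
python3 -m jog '[[[1,0,0,0,0,0,0.05],[1,0,0,0,0,0,0]]]' >/dev/null; r
python3 -m jog '[[[1,0,0,0,0,0,0.05],[1,0,0,0,0,0,0]]]' >/dev/null; r
```

```text
7.425 [0.5948 0.0512 0.0892] [-1.7997e+02  6.0000e-02  1.3164e+02] 0.0132 [0.05 0.95 7.6 ] [ 0.124  0.143 -0.107]
7.675 [0.5947 0.0511 0.0891] [-1.7997e+02  6.0000e-02  1.2878e+02] 0.0133 [-0.41  1.63  7.06] [ 0.142  0.169 -0.031]
7.925 [0.5947 0.0511 0.0892] [-1.7997e+02  6.0000e-02  1.2591e+02] 0.0136 [-0.5   0.97  6.43] [ 0.119  0.069 -0.005]
8.175 [0.5947 0.0511 0.0892] [-1.7997e+02  6.0000e-02  1.2305e+02] 0.0133 [-0.76 -0.12  7.41] [ 0.123  0.105 -0.115]
```

```bash
cat > r.py <<'E'
from station import telemetry
s=telemetry.read_state();print(round(s["time"],3),"yaw",s["tool_rot"][2].round(2),round(s["gripper_width"],4),s["wrist_force"].round(1),"M",s["torque"].round(3))
E
python3 -m jog '[[[1,0,0,0,0,0,0.03],[1,0,0,0,0,0,0]]]' >/dev/null; python3 r.py
python3 -m jog '[[[1,0,0,0,0,0,0.02],[1,0,0,0,0,0,0]]]' >/dev/null; python3 r.py
python3 -m jog '[[[1,0,0,0,0,0,0.02],[1,0,0,0,0,0,0]]]' >/dev/null; python3 r.py
python3 -m jog '[[[1,0,0,0,0,0,0.02],[1,0,0,0,0,0,0]]]' >/dev/null; python3 r.py
python3 -m jog '[[[1,0,0,0,0,0,0.02],[1,0,0,0,0,0,0]]]' >/dev/null; python3 r.py
```

```text
8.425 yaw 121.34 0.0135 [-1.5  1.   7.5] M [ 0.121  0.15  -0.022]
8.675 yaw 120.2 0.0132 [-1.1 -0.1  7.3] M [ 0.113  0.15  -0.018]
8.925 yaw 119.06 0.0133 [-1.8  0.2  7.3] M [ 0.104  0.181 -0.02 ]
9.175 yaw 117.91 0.0134 [-0.4  1.1  7.2] M [ 0.089  0.226 -0.015]
9.425 yaw 116.77 0.0135 [-1.   1.2  7.9] M [0.141 0.159 0.071]
```

Run:
```python
from h import *
from station import get_image,telemetry
m=[]
for i in range(8):
    p=get_image("wrist");m.append(telemetry.read_state()["torque"][2])
print(np.mean(m),np.std(m))
cv2.imwrite("pics/w5.png",p["frame"][:,:,::-1])
```

```text
0.0037760248918351034 0.02907586259642908
```

View pics/w5.png

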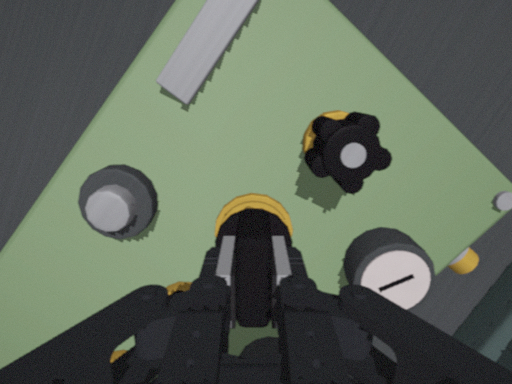

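The knob is turning with the gripper, and the star at (350,155) is clear. Next I'll creep forward in small steps.

```bash
python3 -m jog '[[[1,0,0,0,0,0,0.02],[1,0,0,0,0,0,0]]]' >/dev/null; python3 r.py
python3 -m jog '[[[1,0,0,0,0,0,0.02],[1,0,0,0,0,0,0]]]' >/dev/null; python3 r.py
python3 -m jog '[[[1,0,0,0,0,0,0.02],[1,0,0,0,0,0,0]]]' >/dev/null; python3 r.py
```

```text
10.075 yaw 115.62 0.0131 [-0.7  0.5  7.6] M [ 0.109  0.216 -0.039]
10.325 yaw 114.47 0.0131 [-1.5  0.   6.2] M [ 0.089  0.18  -0.018]
10.575 yaw 113.33 0.0132 [-0.9  0.7  7.5] M [ 0.144  0.184 -0.015]
```

```bash
for i in 1; do
python3 -m jog '[[[1,0,0,0,0,0,0.02],[1,0,0,0,0,0,0]]]' >/dev/null; python3 r.py
python3 -m jog '[[[1,0,0,0,0,0,0.02],[1,0,0,0,0,0,0]]]' >/dev/null; python3 r.py
python3 -m jog '[[[1,0,0,0,0,0,0.02]]]' >/dev/null; python3 r.py
python3 -m jog '[[[1,0,0,0,0,0,0.02]]]' >/dev/null; python3 r.py
done
```

```text
10.825 yaw 112.18 0.0134 [-1.2  1.1  7. ] M [ 0.112  0.194 -0.009]
11.075 yaw 111.04 0.0134 [-0.6  1.2  7.8] M [ 0.139  0.227 -0.026]
11.2 yaw 109.88 0.0135 [-1.3  1.1  7.6] M [0.102 0.248 0.106]
11.325 yaw 108.73 0.0137 [-1.9  1.5  6.6] M [0.111 0.237 0.123]
```

```bash
python3 -m jog '[[[1,0,0,0,0,0,0.02]]]' >/dev/null; python3 r.py
python3 -m jog '[[[1,0,0,0,0,0,0.02]]]' >/dev/null; python3 r.py
python3 -m jog '[[[1,0,0,0,0,0,0.02]]]' >/dev/null; python3 r.py
python3 -m jog '[[[1,0,0,0,0,0,0.02]]]' >/dev/null; python3 r.py
```

```text
11.45 yaw 107.58 0.0132 [-2.1  0.6  6.4] M [0.151 0.255 0.132]
11.575 yaw 106.44 0.0135 [-0.7  0.6  7.8] M [0.123 0.233 0.123]
11.7 yaw 105.29 0.0133 [-1.3  1.   7.5] M [0.092 0.225 0.138]
11.825 yaw 104.15 0.0132 [-2.3  0.4  7.2] M [0.127 0.275 0.156]
```

```bash
python3 -m jog '[[[1,0,0,0,0,0,0.02]]]' >/dev/null; python3 r.py
python3 -m jog '[[[1,0,0,0,0,0,0.02]]]' >/dev/null; python3 r.py
```

```text
11.95 yaw 103.0 0.0132 [-1.1 -0.1  7.4] M [0.151 0.247 0.086]
12.075 yaw 101.86 0.0134 [-0.9  1.2  7.2] M [0.119 0.248 0.132]
```

Turned 0.85 rad so far and the moment is steady at about 0.12, which is stem drag only.

```bash
python3 -m jog '[[[1,0,0,0,0,0,0.02]]]' >/dev/null; python3 r.py
python3 -m jog '[[[1,0,0,0,0,0,0.02]]]' >/dev/null; python3 r.py
```

```text
12.2 yaw 100.71 0.013 [-1.1  1.3  7.5] M [0.144 0.237 0.102]
12.325 yaw 99.56 0.0135 [-1.7  1.2  7. ] M [0.151 0.266 0.156]
```

```bash
python3 -m jog '[[[1,0,0,0,0,0,0.02]]]' >/dev/null; python3 r.py
python3 -m jog '[[[1,0,0,0,0,0,0.02]]]' >/dev/null; python3 r.py
```

```text
12.45 yaw 98.42 0.0129 [-2.7  0.4  8.1] M [0.138 0.265 0.156]
12.575 yaw 97.27 0.0134 [-0.9  0.6  7.9] M [0.109 0.25  0.042]
```

```bash
python3 -m jog '[[[1,0,0,0,0,0,0.02]]]' >/dev/null; python3 r.py
python3 -m jog '[[[1,0,0,0,0,0,0.02]]]' >/dev/null; python3 r.py
```

```text
12.7 yaw 96.13 0.0135 [-1.5  1.   7.8] M [0.088 0.249 0.103]
12.825 yaw 94.98 0.0135 [-1.8  1.3  7.9] M [0.074 0.269 0.087]
```

```bash
python3 -m jog '[[[1,0,0,0,0,0,0.02]]]' >/dev/null; python3 r.py
```

```text
12.95 yaw 93.83 0.0133 [-1.2  1.   7.5] M [0.15  0.296 0.13 ]
```

```bash
python3 -m jog '[[[1,0,0,0,0,0,0.02]]]' >/dev/null; python3 r.py
```

```text
13.075 yaw 92.71 0.0132 [-1.8  0.3  6.2] M [0.16  0.301 0.354]
```

The moment rose to 0.35 at yaw 92.7, so it has met the seat. I'm switching to finer steps.

```bash
python3 -m jog '[[[1,0,0,0,0,0,0.01]]]' >/dev/null; python3 r.py
```

```text
13.2 yaw 92.17 0.0136 [-0.9 -0.1  7.8] M [0.142 0.298 0.285]
```

```bash
python3 -m jog '[[[1,0,0,0,0,0,0.01]]]' >/dev/null; python3 r.py
```

```text
13.325 yaw 91.6 0.0132 [-1.6  0.4  7.8] M [0.087 0.305 0.327]
```

```bash
python3 -m jog '[[[1,0,0,0,0,0,0.008]]]' >/dev/null; python3 r.py
```

```text
13.45 yaw 91.14 0.0132 [-2.1 -0.2  6.9] M [0.107 0.312 0.327]
```

```bash
python3 -m jog '[[[1,0,0,0,0,0,0.006]]]' >/dev/null; python3 r.py
```

```text
13.575 yaw 90.81 0.0128 [-1.1  0.9  7.1] M [0.162 0.284 0.315]
```

```bash
python3 -m jog '[[[1,0,0,0,0,0,0.006]]]' >/dev/null; python3 r.py
```

```text
13.7 yaw 90.46 0.013 [-1.7 -0.4  6.4] M [0.17  0.321 0.363]
```

```bash
python3 -m jog '[[[1,0,0,0,0,0,0.005]]]' >/dev/null; python3 r.py
```

```text
13.825 yaw 90.19 0.0138 [-1.1  0.2  7.7] M [0.198 0.337 0.405]
```

```bash
python3 -m jog '[[[1,0,0,0,0,0,0.004]]]' >/dev/null; python3 r.py
```

```text
13.95 yaw 89.98 0.0135 [-2.4  0.9  7.5] M [0.162 0.295 0.486]
```

```bash
python3 -m jog '[[[1,0,0,0,0,0,0.004]]]' >/dev/null; python3 r.py
```

```text
14.075 yaw 89.76 0.0134 [-1.5  0.6  7.6] M [0.197 0.349 0.532]
```

```bash
python3 -m jog '[[[1,0,0,0,0,0,0.002],[1,0,0,0,0,0,0],[1,0,0,0,0,0,0]]]' >/dev/null; python3 r.py
python3 - <<'E'
from station import get_image,telemetry
for i in range(4):
    get_image("top");print(telemetry.read_state()["torque"][2])
E
```

```text
14.45 yaw 89.67 0.0132 [-1.1  0.4  6.9] M [0.169 0.358 0.526]
0.5169147203501354
0.525092880289928
0.5649936681411005
0.5508840125829655
```

```bash
python3 -m jog '[[[1,0,0,0,0,0,-0.006],[0.8,0,0,0,0,0,0],[0.68,0,0,0,0,0,0],[0.66,0,0,0,0,0,0],[0.66,0,0,0,0,0,0]]]'; python3 r.py
python3 -m jog '[[[0.66,0,0,-1,0,0,0],[0.66,0,0,-2,0,0,0],[0.66,0,0,-3,0,0,0],[0.66,0,0,-3,0,0,0],[0.66,0,0,0,0,0,0],[0.66,0,0,0,0,0,0]]]'
python3 - <<'E'
from h import *
from station import get_image,telemetry,nets
p=get_image("wrist");f=p["frame"][:,:,::-1];cv2.imwrite("pics/w6.png",f)
np.savez("w6.npz",**{k:np.array(v) for k,v in p.items()})
print(telemetry.read_state()["joints"])
for d in nets.masks_of(p,"bleed_top")[:3]:
    v,u=np.nonzero(d["pixels"]);print(d["p"],d["rect"],u.mean(),v.mean(),ray(p,u.mean(),v.mean(),.082))
E
```

```text
time: 15.28
ee_pos: [0.5942, 0.0516, 0.0879]
tool_rot: [-180.0, 0.0, 89.9]
wrist_force: [0.5, -0.5, -1.6]
gripper_width: 0.0289
15.275 yaw 89.88 0.0289 [ 0.5 -0.5 -1.6] M [-0.02  -0.035  0.022]
time: 16.02
ee_pos: [0.5944, 0.0517, 0.1785]
tool_rot: [180.0, 0.0, 89.9]
wrist_force: [0.0, 0.6, -0.1]
gripper_width: 0.0287
[-1.85055124e-01  2.67511935e+00  1.04561313e+02 -3.32376079e-03
  7.28509520e+01 -7.01773859e-02]
0.82 [147.1, 194.6, 29.7, 31.2] 162.8644793152639 210.376604850214 [0.52535773 0.03877681 0.082     ]
```

View pics/w6.png

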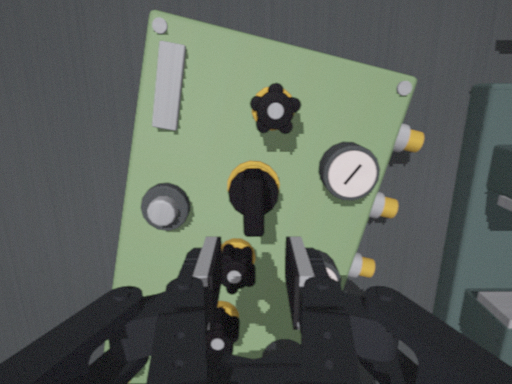

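```bash
python3 -m jog '[[[1,-0.5,-2.3,0,0,0,0],[1,-0.5,-2.3,0,0,0,0],[1,-0.5,-2.3,0,0,0,0],[1,0,0,2,0,0,0],[1,0,0,2.5,0,0,0],[1,0,0,2.5,0,0,0],[1,0,0,0,0,0,0],[1,0,0,0,0,0,0]]]' 40
python3 - <<'E'
from h import *
from station import get_image,telemetry,nets
p=get_image("wrist");f=p["frame"][:,:,::-1];cv2.imwrite("pics/w7.png",f)
p=get_image("side");f=p["frame"][:,:,::-1];cv2.imwrite("pics/s7.png",cv2.resize(f[140:270,200:340],None,fx=4,fy=4,interpolation=2))
print(proj(p,telemetry.read_state()["ee_pos"]))
E
python3 r.py
```

```text
time: 17.12
ee_pos: [0.5258, 0.0369, 0.1081]
tool_rot: [-180.0, -0.0, 89.9]
wrist_force: [-0.0, -0.5, -0.2]
gripper_width: 0.0
[250.41172815 179.82273693]
17.225 yaw 89.89 0.0001 [ 0.3  0.5 -0.3] M [ 0.051 -0.003 -0.031]
```

View pics/w7.png

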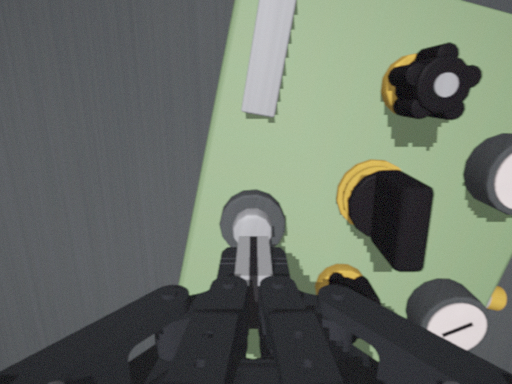

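View pics/s7.png

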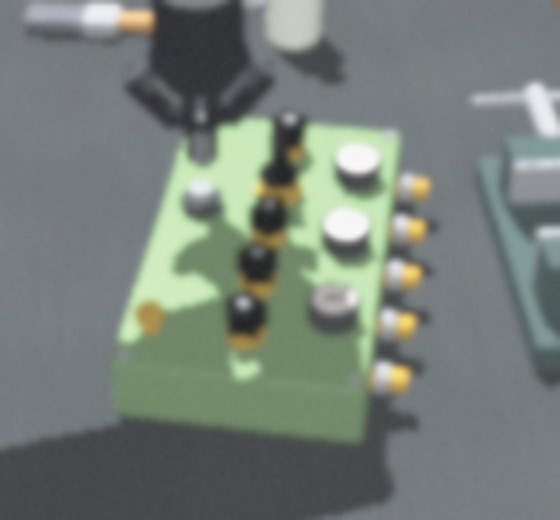

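Tip at column 254 and button at 252, so they line up. Now descending to press.

```bash
python3 -m jog '[[[1,0,0,1,0,0,0],[1,0,0,1,0,0,0],[1,0,0,0.4,0,0,0],[1,0,0,0,0,0,0]]]'
python3 -m jog '[[[1,0,0,0.2,0,0,0],[1,0,0,0,0,0,0]]]'
python3 -m jog '[[[1,0,0,0.2,0,0,0],[1,0,0,0,0,0,0]]]'
python3 -m jog '[[[1,0,0,0.2,0,0,0],[1,0,0,0,0,0,0]]]'
```

```text
time: 17.73
ee_pos: [0.525, 0.0368, 0.0836]
tool_rot: [-179.9, -0.0, 89.9]
wrist_force: [0.4, 0.6, -0.2]
gripper_width: 0.0
time: 17.98
ee_pos: [0.5256, 0.0368, 0.0824]
tool_rot: [180.0, 0.0, 89.9]
wrist_force: [0.3, 0.3, -0.5]
gripper_width: 0.0002
time: 18.23
ee_pos: [0.5258, 0.0368, 0.0807]
tool_rot: [180.0, 0.0, 89.9]
wrist_force: [-0.0, 0.1, 2.1]
gripper_width: -0.0001
time: 18.48
ee_pos: [0.5258, 0.0368, 0.0787]
tool_rot: [180.0, 0.0, 89.9]
wrist_force: [0.3, 0.2, 3.4]
gripper_width: 0.0002
```

```bash
python3 -m jog '[[[1,0,0,0.2,0,0,0],[1,0,0,0,0,0,0]]]'
python3 -m jog '[[[1,0,0,0.1,0,0,0],[1,0,0,0,0,0,0]]]'
python3 -m jog '[[[1,0,0,0.05,0,0,0],[1,0,0,0,0,0,0]]]'
```

```text
time: 18.73
ee_pos: [0.5258, 0.0368, 0.0766]
tool_rot: [180.0, 0.0, 89.9]
wrist_force: [-0.1, -0.1, 5.2]
gripper_width: 0.0002
time: 18.98
ee_pos: [0.5259, 0.0368, 0.076]
tool_rot: [180.0, -0.0, 89.9]
wrist_force: [-1.1, 0.4, 8.1]
gripper_width: -0.0
time: 19.23
ee_pos: [0.5259, 0.0368, 0.076]
tool_rot: [180.0, 0.0, 89.9]
wrist_force: [-3.4, -0.4, 9.4]
gripper_width: 0.0002
```

The force stiffened to 9 N at the stop, so the button is fully down. I'll hold about 1 s, then lift.

```bash
python3 -m jog '[[[1,0,0,0,0,0,0],[1,0,0,0,0,0,0],[1,0,0,0,0,0,0],[1,0,0,0,0,0,0],[1,0,0,0,0,0,0],[1,0,0,0,0,0,0],[1,0,0,0,0,0,0]]]'
python3 -m jog '[[[1,0,0,-0.6,0,0,0],[1,0,0,-1.5,0,0,0],[1,0,0,-3,0,0,0],[1,0,0,-4,0,0,0],[1,0,0,-4,0,0,0],[1,0,0,0,0,0,0],[1,0,0,0,0,0,0],[1,0,0,0,0,0,0]]]'
python3 - <<'E'
from h import *
from station import get_image,telemetry,nets
p=get_image("wrist");f=p["frame"][:,:,::-1];cv2.imwrite("pics/w8.png",f)
p=get_image("top");f=p["frame"][:,:,::-1];cv2.imwrite("pics/t8.png",cv2.resize(f[110:240,90:420],None,fx=2.4,fy=2.4,interpolation=2))
E
python3 r.py
```

```text
time: 20.1
ee_pos: [0.5259, 0.0368, 0.076]
tool_rot: [180.0, 0.0, 89.9]
wrist_force: [-1.9, -0.4, 9.5]
gripper_width: -0.0002
time: 21.1
ee_pos: [0.5243, 0.0368, 0.2037]
tool_rot: [-179.8, -0.0, 89.9]
wrist_force: [0.5, -0.1, 0.1]
gripper_width: 0.0003
21.2 yaw 89.88 -0.0001 [-1.1 -0.6 -0.5] M [ 0.058 -0.031 -0.034]
```

View pics/w8.png

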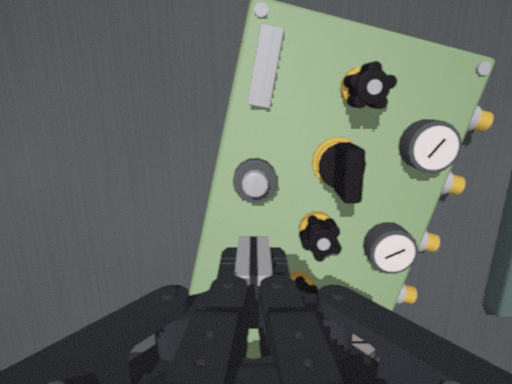

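View pics/t8.png

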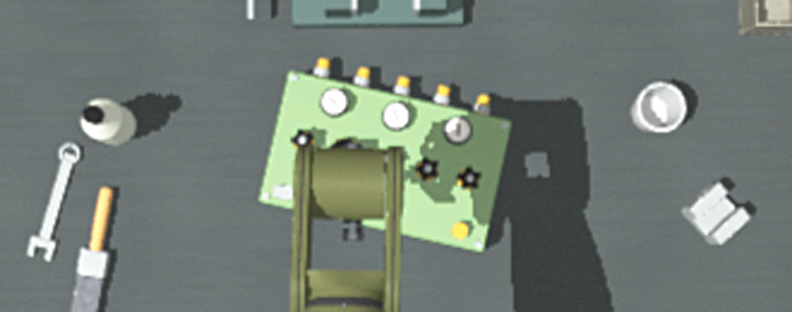

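The button at (255,182) is up again, the bar still points where I left it, and the loose things are in place. The arm is clear, so I'm handing in.

```bash
python3 -c "
from station import ticket
print(ticket.hand_in())"
```

```text
the job is handed in; nothing more can be done
None
```

I shut the valve and worked the bleed button, then handed the job in at about 21 s of the 64 s allowed. The hand-in gives no verdict.

- **Valve:** I turned the bar knob about 1.06 rad clockwise. The stem drag felt like about 0.12 N m and the seat began to give at about 0.3. I stopped when the moment held at 0.52–0.56 N m, well under the 1.0 at which the gland nut slips. The seat and gland joints can't be read directly, so this is judged by feel alone.
- **Bleed button:** I pressed it about 5.5–6 mm, until the force stiffened from 5 to 9 N at its stop. It stayed fully down for about a second before I lifted off.
- **Last checks:** In the pictures taken after the lift, the bar is where I left it and the button is up. The drift, plug and other loose things look unmoved; I judged that by eye. The tool is about 0.12 m above the button and the wrist reads no contact force. I felt no contact with the star knobs, and none looks turned, though the arm hid part of the bank in the last views.

The top and wrist cameras disagreed by about 3 mm on where things were. I used a position between the two, and the low side forces while gripping and turning bore it out.

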